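Unbolt the tool chest's hatch against its spring catch

TASK

The hatch of the low tool chest is bolted shut. Press the bolt's spring safety catch (the long sprung plate) all the way down with one fingertip and keep it down while the other fingertip pushes the bolt's upright handle fully back, out of its keeper; then let go so that the catch springs up again behind the bolt. Leave the formers, the oil tin and the spinning tool where they are.

Things in the scene. Friction and masses are not known exactly. Their poses are not given: they have to be found in the camera images.
- chest: Low grey tool chest with wooden top, fixed, 210 (x) x 360 (y) x 75 mm high, turned only about the vertical. Origin: centre of its underside, z up. In its frame the steel bolt runs along y at x = -33 mm, shot towards +y into its keeper, drawn back towards -y; the catch plate lies parallel at x = +33. All other hardware on the top stays below 101 mm above the bench.
- bolt_handle (a point): Upright steel flag on the bolt: 28 mm wide (x, across the bolt), 10 thick (y), 50 high. Point: centre of its top face, 144 mm above the bench; axes parallel to the chest's; starts at x -33, y +20 mm in the chest's frame. Pushed on its +y face it moves with the bolt 52 mm towards -y, to a stop. A fingertip level with the pressed catch plate pushes it clear of the bolt below.
- catch_plate (a point): Flat bare steel top of the spring catch: 24 mm wide (x), 100 long (y), 4 thick. Point: centre of its upper face, 115 mm above the bench when up, x +33, y +12 mm in the chest's frame; axes parallel. Moves only straight down, 8 mm. Centre line 66 mm from the handle's, 40 mm clear between their facing edges; a fingertip can slide along it while keeping it down.
- catch (a joint): How far the catch is pressed, m: 0 up, 0.008 fully down (a stop). Spring: about 3 N to start, 6 N fully down. When up, its cross arm lies between teeth on the bolt's side and blocks it; the bolt is free from 0.0045 down. Let up while the bolt is part-way, it rises between the next teeth (12 mm apart) and blocks again.
- bolt (a joint): How far the bolt is drawn back, m: 0 shut in its keeper (start), 0.052 fully back at its stop. Slides with about 2 N of friction and stays where left. Beyond about 0.047 all its teeth are past the catch, which can then spring up and keep it open.
- small_former: Bystander: small turned wooden former, 52 mm wide, 45 mm high, loose, standing on the chest's fixed deck. Origin at the centre of its underside.
- big_former: Bystander: turned wooden former, 68 mm wide, 90 mm high, loose on the bench beyond the chest. Origin at the centre of its underside.
- oil_tin: Bystander: green tin, 56 mm wide, 100 mm high, loose on the bench at the hatch end of the chest. Origin at the centre of its underside.
- spinning_tool: Bystander: hand spinning tool with wooden grip and steel shank, 250 mm long (its y), 18 mm high, lying loose on the bench between robot and chest. Origin at its ferrule, on the underside.

How it is judged:
By the outcome, as a careful person would: the job done as asked, in the order asked, and still so for the second after the job is handed in, with the robot touching nothing.
It also fails if it takes over 32 s, if anything falls off the work surface, if the arm or the gripper's body presses on something with over 40 N, if the wrist force passes 120 N, or if a joint passes its speed limit or range.

ROBOT

A 6-joint arm with a two-finger parallel gripper is mounted at the origin on the work surface. World frame = base frame: x ahead of the robot, y to its left, z up, the work surface at z = 0. Lengths are in mm, angles in rad, forces in N, time in s.
With the tool pointing down it reaches from about 275 to 750 mm from the base axis. Payload 10.2 kg.
Tool frame: the origin (TCP) lies at the very end of the fingers, on their centre line; the grasp point (between the pads) lies 19 mm behind it; z points along the fingers, y is the line along which they close (so a half turn about z gives the same grasp; the last joint's range is limited). The gripper opens to 85 mm and grips with 20 to 120 N. Pads are 22 mm wide; open, the fingers measure 114 mm over their backs; the gripper's body (76 mm by 85 mm) begins 54 mm behind the grasp point. The pads swing forward as they close: fully open they stand 13 mm farther back than shut.
Start: joints at [-0.223, 0.313, 1.498, -0, 1.331, -0.223], TCP at [525.006, -0.013, 231.294] pointing down, gripper open.
Joint ranges: [-2.94, 2.94], [-0.97, 2.17], [0.19, 2.56], [-1.23, 4.37], [0.02, 3.11], [-2.88, 2.88]. Speed limits (rad/s): [2.39, 2.39, 3.01, 3.14, 3.14, 3.14].

INTERFACE

Orientations are given as a unit quaternion [w, x, y, z].
In Python, from rig import ctrl, vision gives the robot as it stands. The module is installed in compiled form; this text tells all that it offers.
- The arm moves only by the tool play_rows, never from a script. Its arguments are lists of equal length, an entry for each row: "translation": the shift along the tool's x, y, z in m, a list of three; "rotation": the turn, a rotation vector about the tool's x, y, z in rad, a list of three; "gripper": the gripper's target within -1 to 1 (shut at 1, half-way at 0, fully open at -1). A call has 1 to 10 rows; each row is the pose to reach, as a shift and turn from the pose commanded when the call began, along the tool's axes at that moment; what a row does not reach only later rows make up. A row lasts 1/8 s, in which the tool goes at most 62.5 mm and 10.7 degrees, less where a joint would pass 70% of its speed; a pose out of reach is approached as far as the arm can. A call with a gripper value outside its range is refused whole. The fingers move at their own pace and stop on an object; "force" is the grip in N (left out, the last holds). Time passes only in rows, so rows that repeat a pose let the fingers close. It gives the time, the measured TCP pose, the force, the opening and the grip force at its end, in the units of the state.
- ctrl.sense(): the state, without advancing time (a new reading comes with each control period).
- vision.capture(name): name is "scene" or "side" or "wrist"; returns a dict with "pixels" (384x512x3 uint8, red, green, blue), "vfov" (degrees; the focal length in pixels is half the picture's height over the tangent of half this angle, whatever the lens; pixels are square), "cx", "cy" (the principal point, pixels), "k1" (the pictures are not rectified: a ray, as slopes to the right and down, at radius r is drawn at 1 + k1 r^2 times it, then the intrinsics apply), "rvec" (rotation vector, rad) and "tvec" (3), from world to camera coordinates, as OpenCV has them; the wrist camera has in their place "mount" (4x4, takes a point from camera to tool coordinates, whose origin is the TCP and whose axes are the flange's). Camera axes: x right, y down, z forward; pixel columns grow to the right and rows downward; lengths in mm; the calibration is good to about 2 mm. A picture is of the moment at which its call begins: read the wrist's pose just before it. There is no depth.
- ctrl.finish_job(): hands the job in; it is judged then, once.
The state is a dict: "time_s": time; "joints": joint angles; "dq": joint speeds; "tau": joint torques, N m; "eef_pos": TCP position; "ee_rot": TCP orientation; "force": force on the tool from outside, world axes, zero at the start; "wrist_torque": the same for the moment, N m; "grip_width": opening from 0.0 (shut) to 1.0 (fully open); "grip_force": force on a finger pad.
Only numpy, scipy, OpenCV 4.12 (cv2) and the standard library are available. Lean on these libraries where they do the work, as an engineer would, in place of code of your own. Each camera call takes 0.05 s, during which the arm holds its last target. There are 200 camera calls.

## Working session

There is one attempt and no reset: what is moved stays moved. The work goes in short steps, Python scripts to look and compute and a tool call to move; the robot and the scene stay as the last step left them, time stands still between calls to the robot, and variables do not carry over. Pictures are saved under pics/ and viewed, at most 10 in all, crops included, and the job is handed in when it is done.

Besides the shell and the picture viewer there is one more tool, called after "Request:" as name(argument=value, ...) on one line, values as JSON. play_rows: Moves the arm, as the interface text tells. Its arguments: {"type":"object","properties":{"translation":{"type":"array"},"rotation":{"type":"array"},"gripper":{"type":"array"},"force":{"type":"number"}},"required":["translation","rotation","gripper"]}

```bash
mkdir -p pics; python3 - <<'E'
from rig import ctrl, vision
import cv2,pickle
s=ctrl.sense(); print({k:s[k] for k in('time_s','eef_pos','ee_rot','force','grip_width','joints')})
d={}
for n in('scene','side','wrist'):
    c=vision.capture(n); d[n]=c; cv2.imwrite(f'pics/{n}0.png',c['pixels'][:,:,::-1]); print(n,{k:v for k,v in c.items() if k!='pixels'})
pickle.dump((s,d),open('d0.pkl','wb'))
E
```

```text
{'time_s': 0.0, 'eef_pos': array([5.24745210e+02, 4.12637426e-02, 2.30731158e+02]), 'ee_rot': array([-5.48906481e-04,  7.07113902e-01,  7.07099365e-01, -3.41438847e-04]), 'force': array([-0.03641639, -0.56742146,  0.40562545]), 'grip_width': 0.9985784350317468, 'joints': array([-2.23412062e-01,  3.13456024e-01,  1.49843930e+00,  7.36321771e-06,
        1.33099019e+00, -2.23393256e-01])}
scene {'vfov': 46.40611531298427, 'cx': 257.8071865326169, 'cy': 191.59539177620388, 'k1': -0.024717255279793418, 'rvec': array([ 0.94364624,  2.59291153, -0.95213116]), 'tvec': array([ 445.33361788, -225.3942104 , 1308.12978956])}
side {'vfov': 52.70718784196544, 'cx': 258.31240163444306, 'cy': 192.5210696583216, 'k1': -0.08688962499945603, 'rvec': array([ 0.20496431, -2.80833441,  1.23235696]), 'tvec': array([576.44114792, 124.2543896 , 826.09354217])}
wrist {'vfov': 65.08016115841353, 'cx': 253.46207292853416, 'cy': 196.8340345058848, 'k1': 0.01706093045694396, 'mount': array([[ 1.23277478e-03, -9.62579278e-01, -2.70997443e-01,
         6.87535139e+01],
       [ 9.99998020e-01,  7.63256145e-04,  1.83794277e-03,
        -1.98637113e+00],
       [-1.56232516e-03, -2.70999172e-01,  9.62578313e-01,
        -1.43638578e+02],
       [ 0.00000000e+00,  0.00000000e+00,  0.00000000e+00,
         1.00000000e+00]])}
```

View pics/scene0.png

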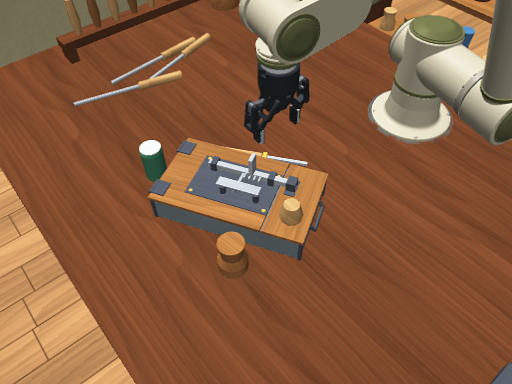

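View pics/side0.png

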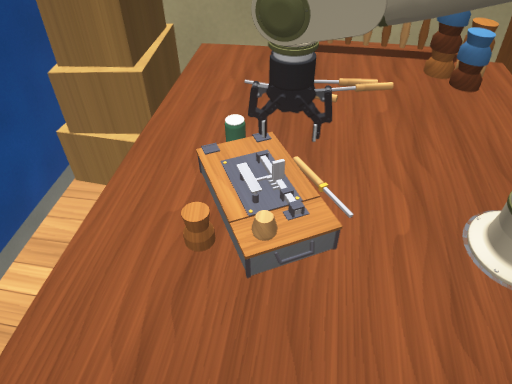

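View pics/wrist0.png

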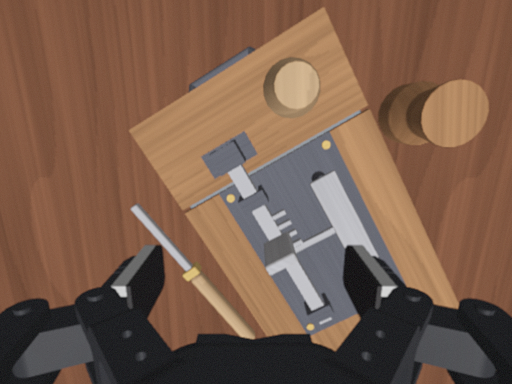

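The wrist view shows the chest turned about 27°. The former is on the deck at (295,85), the keeper at (230,155), the handle at (280,250) and the catch plate from (325,180) to beyond (375,260). +y in the chest's frame points up-left in this picture. I'll zoom in for exact features.

```bash
python3 - <<'E'
import cv2
a=cv2.imread('pics/wrist0.png')[90:340,180:440]; cv2.imwrite('pics/w1.png',cv2.resize(a,None,fx=2.4,fy=2.4,interpolation=cv2.INTER_CUBIC)) 
b=cv2.imread('pics/scene0.png')[130:255,140:340]; c=cv2.imread('pics/side0.png')[130:275,190:345]
cv2.imwrite('pics/s1.png',cv2.resize(b,None,fx=4,fy=4,interpolation=cv2.INTER_CUBIC)); cv2.imwrite('pics/d1.png',cv2.resize(c,None,fx=4,fy=4,interpolation=cv2.INTER_CUBIC))
E
```

```text
(no output)
```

View pics/w1.png

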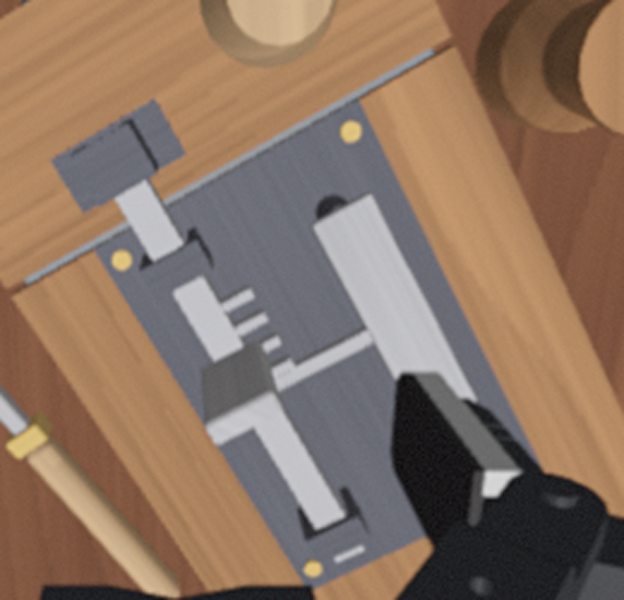

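View pics/d1.png

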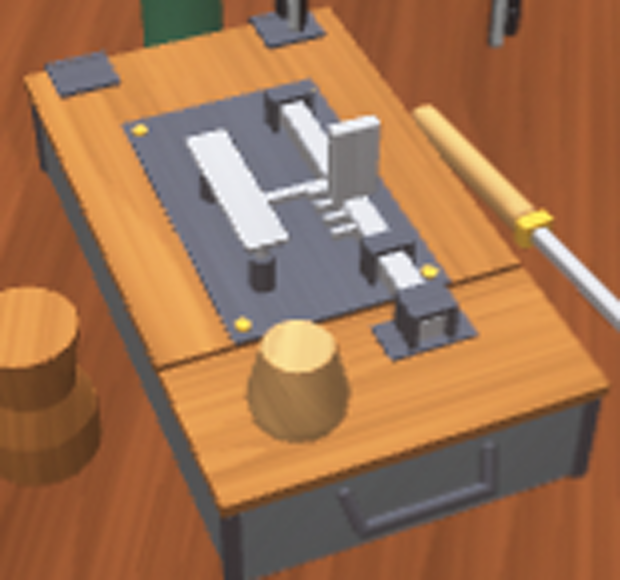

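View pics/s1.png

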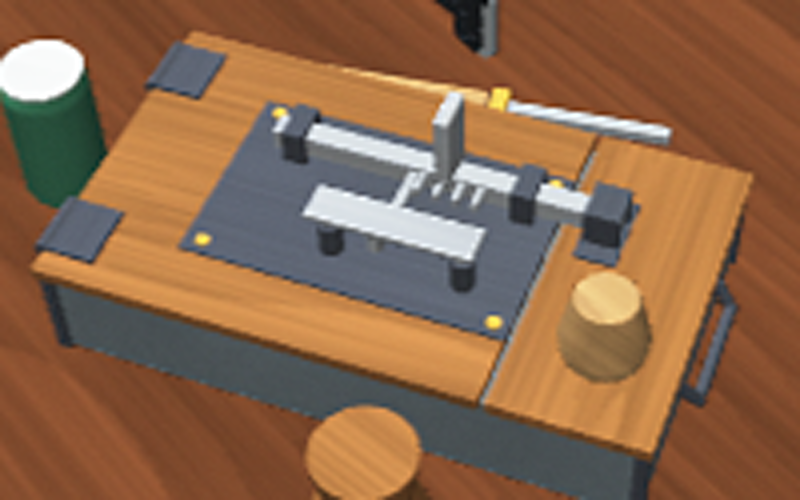

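Zoomed pictures: in the wrist crop the plate's +y edge runs (314,228)–(374,194) and the handle's light top is near (246,418). In the side crop the plate's corners are (187,138), (222,129), (288,236) and (250,250). In the scene crop they are (303,212), (320,186), (485,232) and (471,260). Now I'll cast rays onto the known heights.

```bash
cat > h.py <<'E'
import numpy as np,cv2,pickle
from scipy.spatial.transform import Rotation as R
def ray(c,s,uv):
    f=192/np.tan(np.radians(c['vfov'])/2); K=np.array([[f,0,c['cx']],[0,f,c['cy']],[0,0,1]])
    p=cv2.undistortPoints(np.array([[uv]],float),K,np.array([c['k1'],0,0,0.]))[0,0]; d=np.array([p[0],p[1],1])
    if 'mount' in c:
        q=s['ee_rot']; T=R.from_quat([q[1],q[2],q[3],q[0]]).as_matrix(); M=c['mount']
        return s['eef_pos']+T@M[:3,3], T@M[:3,:3]@d
    Rm=cv2.Rodrigues(c['rvec'])[0]; return -Rm.T@c['tvec'], Rm.T@d
def onz(c,s,uv,z):
    o,d=ray(c,s,uv); return (o+d*(z-o[2])/d[2])
E
python3 - <<'E'
from h import *
s,d=pickle.load(open('d0.pkl','rb'))
sc=dict(wrist=(2.4,180,90),scene=(4,140,130),side=(4,190,130))
def P(n,u,v,z):
    k,a,b=sc[n]; return onz(d[n],s,((u+.5)/k-.5+a,(v+.5)/k-.5+b),z)[:2]
side=[P('side',*p,115) for p in[(187,138),(222,129),(288,236),(250,250)]]  # lo-y x+, lo-y x-, hi-y x-, hi-y x+
scn=[P('scene',*p,115) for p in[(303,212),(320,186),(485,232),(471,260)]]
for n,q in(('side',side),('scene',scn)):
    q=np.array(q); c=q.mean(0); v=(q[2]+q[3]-q[0]-q[1])/2; print(n,'plate c',c,'len',np.linalg.norm(v),'yaw',np.degrees(np.arctan2(-v[0],v[1])),'wid',np.linalg.norm(q[0]-q[1]),np.linalg.norm(q[2]-q[3]))
a,b=P('wrist',314,228,115),P('wrist',374,194,115); print('wrist plate edge',a,b,np.linalg.norm(b-a),'mid',(a+b)/2)
w=b-a;print('yaw edge',np.degrees(np.arctan2(w[1],w[0])))
print('handle top wrist',P('wrist',246,418,144),'side',P('side',355,122,144),'scene',P('scene',449,97,144))
l,r=P('wrist',207,422,144),P('wrist',277,393,144);w=r-l;print('handle +y edge',l,r,np.linalg.norm(w),np.degrees(np.arctan2(w[1],w[0])))
l,r=[P('wrist',*p,77) for p in((121,260),(350,131))];m=P('wrist',313,569,77);w=r-l;v=l-m
print('dots',np.linalg.norm(w),np.linalg.norm(v),np.degrees(np.arctan2(w[1],w[0])),np.degrees(np.arctan2(-v[0],v[1])))
# predict handle from plate estimate
psi=np.radians(np.degrees(np.arctan2(w[1],w[0])));ex=np.array([np.cos(psi),np.sin(psi)]);ey=np.array([-ex[1],ex[0]])
print('plate c from wrist',(a+b)/2-50*ey,' handle from plate',(a+b)/2-50*ey-66*ex+8*ey)
E
```

```text
side plate c [607.37617943 -26.31087924] len 98.93237845005157 yaw 30.24900933962952 wid 20.991870257372977 22.34618285753578
scene plate c [609.97762334 -28.89318367] len 99.3241157471425 yaw 29.46726308525472 wid 21.056162110261642 21.302529115552613
wrist plate edge [573.60486339   7.01067837] [594.72319832  19.72785271] 24.651786820115717 mid [584.16403086  13.36926554]
yaw edge 31.055779575895595
handle top wrist [547.52703405 -55.03930067] side [546.2927352  -53.89517593] scene [543.1596386  -61.52483313]
handle +y edge [533.77347429 -56.6271727 ] [558.10423669 -45.34797117] 26.81802353439067 24.871392505555132
dots 109.08260126843392 179.89415603409677 30.11727994653745 30.058860215455834
plate c from wrist [609.25261271 -29.88074094]  handle from plate [548.14843106 -56.07766795]
```

All views agree: yaw 30.0°, plate centre about (609, -28.5), handle about (547.7, -55), with sizes as given. I'll aim at chest point (0, +44), which is world (564.4, -17.3), with the finger line along the chest's x.

Request:
play_rows(translation=[[-0.006,0.013,0],[-0.012,0.026,0.01],[-0.0173,0.0394,0.025],[-0.0173,0.0394,0.045],[-0.0173,0.0394,0.066],[-0.0173,0.0394,0.066],[-0.0173,0.0394,0.066],[-0.0173,0.0394,0.066]], rotation=[[0,0,-0.175],[0,0,-0.35],[0,0,-0.5236],[0,0,-0.5236],[0,0,-0.5236],[0,0,-0.5236],[0,0,-0.5236],[0,0,-0.5236]], gripper=[-0.25,-0.25,-0.25,-0.25,-0.25,-0.25,-0.25,-0.25], force=40)

```text
time_s: 1.15
eef_pos: [564.8, -17.4, 166.2]
ee_rot: [0.001, 0.5, 0.866, 0.0]
force: [0.3, 0.1, 0.7]
grip_width: 0.628
grip_force: 0.0
```

```bash
python3 - <<'E'
from rig import ctrl, vision
from h import *
s=ctrl.sense(); c=vision.capture('wrist'); e=vision.capture('side')
print({k:s[k] for k in('time_s','eef_pos','ee_rot','force','grip_width')})
cv2.imwrite('pics/w2.png',np.hstack([c['pixels'][...,::-1][80:,60:460],cv2.resize(e['pixels'][...,::-1][90:242,180:380],(400,304))]))
E
```

```text
{'time_s': 1.15, 'eef_pos': array([564.76126661, -17.38165138, 166.23402838]), 'ee_rot': array([7.35628643e-04, 4.99981680e-01, 8.66035641e-01, 2.19342813e-04]), 'force': array([0.3200522 , 0.09405539, 0.73848786]), 'grip_width': 0.6276085544469933}
```

View pics/w2.png

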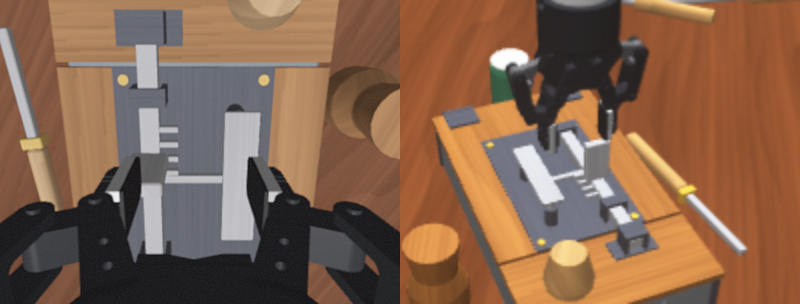

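The chest is now square in the wrist view. The fingers straddle as planned, the left one in line with the handle (crop column about 130 to 150) and the right one over the plate (column about 250). Descending to just above the plate.

Request:
play_rows(translation=[[0,0,0.015],[0,0,0.03],[0,0,0.045],[0,0,0.05],[0,0,0.05]], rotation=[[0,0,0],[0,0,0],[0,0,0],[0,0,0],[0,0,0]], gripper=[-0.25,-0.25,-0.25,-0.25,-0.25])

```text
time_s: 1.88
eef_pos: [564.3, -17.3, 115.0]
ee_rot: [-0.0, 0.5, 0.866, -0.0]
force: [0.3, -0.1, 0.3]
grip_width: 0.625
grip_force: 0.0
```

Request:
play_rows(translation=[[0,0,0.002],[0,0,0.004],[0,0,0.004]], rotation=[[0,0,0],[0,0,0],[0,0,0]], gripper=[-0.25,-0.25,-0.25])

```text
time_s: 2.25
eef_pos: [564.5, -17.3, 111.5]
ee_rot: [0.0, 0.5, 0.866, 0.0]
force: [-0.1, 0.7, -0.0]
grip_width: 0.621
grip_force: 0.0
```

Request:
play_rows(translation=[[0,0,0.002],[0,0,0.004],[0,0,0.004]], rotation=[[0,0,0],[0,0,0],[0,0,0]], gripper=[-0.25,-0.25,-0.25])

```text
time_s: 2.62
eef_pos: [564.6, -17.3, 107.4]
ee_rot: [0.0, 0.5, 0.866, 0.0]
force: [-1.0, 0.2, 3.7]
grip_width: 0.625
grip_force: 1.9
```

Contact was made at a TCP height of about 108, so the stop should be near 100.

Request:
play_rows(translation=[[0,0,0.002],[0,0,0.004],[0,0,0.006],[0,0,0.006]], rotation=[[0,0,0],[0,0,0],[0,0,0],[0,0,0]], gripper=[-0.25,-0.25,-0.25,-0.25])

```text
time_s: 3.12
eef_pos: [564.8, -17.1, 102.9]
ee_rot: [0.001, 0.5, 0.866, 0.0]
force: [-5.3, 3.0, 17.0]
grip_width: 0.624
grip_force: 8.6
```

Request:
play_rows(translation=[[0,0,0.001],[0,0,0.002],[0,0,0.002]], rotation=[[0,0,0],[0,0,0],[0,0,0]], gripper=[-0.25,-0.25,-0.25])

```text
time_s: 3.5
eef_pos: [565.0, -17.0, 102.5]
ee_rot: [0.001, 0.5, 0.866, 0.001]
force: [-12.2, 3.3, 29.8]
grip_width: 0.625
grip_force: 15.1
```

Force jumps at about 102.7, around 8 mm below first contact, so the plate is at its stop. I'll ease the press slightly and slide towards -y.

Request:
play_rows(translation=[[0,0,-0.0015],[-0.004,0,-0.0015],[-0.008,0,-0.0015],[-0.012,0,-0.0015],[-0.016,0,-0.0015],[-0.02,0,-0.0015],[-0.02,0,-0.0015]], rotation=[[0,0,0],[0,0,0],[0,0,0],[0,0,0],[0,0,0],[0,0,0],[0,0,0]], gripper=[-0.25,-0.25,-0.25,-0.25,-0.25,-0.25,-0.25])

```text
time_s: 4.38
eef_pos: [574.6, -32.4, 102.9]
ee_rot: [-0.0, 0.5, 0.866, 0.002]
force: [-9.4, 13.4, 22.7]
grip_width: 0.63
grip_force: 11.8
```

```bash
python3 - <<'E'
from rig import ctrl, vision
from h import *
s=ctrl.sense(); c=vision.capture('wrist'); e=vision.capture('side')
print({k:s[k] for k in('time_s','eef_pos','force','wrist_torque')})
cv2.imwrite('pics/w3.png',np.hstack([c['pixels'][...,::-1][80:,60:460],cv2.resize(e['pixels'][...,::-1][110:262,180:380],(400,304))]))
E
```

```text
{'time_s': 4.375, 'eef_pos': array([574.57574134, -32.44392487, 102.94561061]), 'force': array([-9.43122624, 13.41413161, 22.69459592]), 'wrist_torque': array([2.47500659, 0.96278894, 0.45805417])}
```

View pics/w3.png

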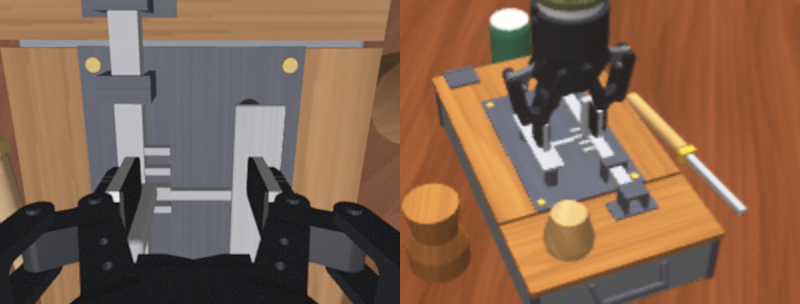

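The bolt is moving: one tooth has already passed the cross arm (at about row 195) and the left finger is behind the handle at (135,200). Continuing.

Request:
play_rows(translation=[[-0.004,0,0],[-0.008,0,0],[-0.012,0,0],[-0.016,0,0],[-0.02,0,0],[-0.024,0,0],[-0.028,0,0],[-0.032,0,0],[-0.032,0,0]], rotation=[[0,0,0],[0,0,0],[0,0,0],[0,0,0],[0,0,0],[0,0,0],[0,0,0],[0,0,0],[0,0,0]], gripper=[-0.25,-0.25,-0.25,-0.25,-0.25,-0.25,-0.25,-0.25,-0.25])

```text
time_s: 5.6
eef_pos: [590.8, -60.2, 102.9]
ee_rot: [-0.0, 0.5, 0.866, 0.002]
force: [-7.7, 12.3, 22.4]
grip_width: 0.626
grip_force: 11.0
```

Request:
play_rows(translation=[[-0.003,0,0],[-0.006,0,0],[-0.009,0,0],[-0.009,0,0]], rotation=[[0,0,0],[0,0,0],[0,0,0],[0,0,0]], gripper=[-0.25,-0.25,-0.25,-0.25])

```text
time_s: 6.1
eef_pos: [595.4, -68.3, 102.9]
ee_rot: [0.0, 0.5, 0.866, 0.002]
force: [-7.5, 11.3, 21.5]
grip_width: 0.627
grip_force: 10.5
```

Request:
play_rows(translation=[[-0.001,0,0],[-0.002,0,0],[-0.002,0,0]], rotation=[[0,0,0],[0,0,0],[0,0,0]], gripper=[-0.25,-0.25,-0.25])

```text
time_s: 6.48
eef_pos: [595.9, -69.1, 102.9]
ee_rot: [-0.001, 0.499, 0.866, 0.002]
force: [-8.6, 14.6, 23.1]
grip_width: 0.627
grip_force: 11.8
```

Request:
play_rows(translation=[[-0.001,0,0],[-0.002,0,0],[-0.002,0,0]], rotation=[[0,0,0],[0,0,0],[0,0,0]], gripper=[-0.25,-0.25,-0.25])

```text
time_s: 6.85
eef_pos: [595.9, -69.1, 102.9]
ee_rot: [-0.003, 0.499, 0.866, 0.002]
force: [-15.6, 23.2, 27.3]
grip_width: 0.624
grip_force: 17.0
```

The position no longer changes and the force is rising, so the bolt is at its stop. I'll back off a little with the catch still held down, then lift straight up.

Request:
play_rows(translation=[[0.003,0,0],[0.005,0,0],[0.005,0,-0.003],[0.005,0,-0.007],[0.005,0,-0.012],[0.005,0,-0.02],[0.005,0,-0.04],[0.005,0,-0.07],[0.005,0,-0.1],[0.005,0,-0.1]], rotation=[[0,0,0],[0,0,0],[0,0,0],[0,0,0],[0,0,0],[0,0,0],[0,0,0],[0,0,0],[0,0,0],[0,0,0]], gripper=[-0.25,-0.25,-0.25,-0.25,-0.25,-0.25,-0.25,-0.25,-0.25,-0.25])

```text
time_s: 8.1
eef_pos: [594.9, -69.6, 202.9]
ee_rot: [0.002, 0.5, 0.866, 0.0]
force: [0.6, 0.3, -0.7]
grip_width: 0.629
grip_force: 0.0
```

```bash
python3 - <<'E'
from rig import ctrl, vision
from h import *
s=ctrl.sense(); c=vision.capture('wrist'); e=vision.capture('side')
print({k:s[k] for k in('time_s','eef_pos','force')})
cv2.imwrite('pics/w4.png',np.hstack([c['pixels'][...,::-1][80:,60:460],cv2.resize(e['pixels'][...,::-1][110:262,180:380],(400,304))]))
E
```

```text
{'time_s': 8.1, 'eef_pos': array([594.90402302, -69.6338288 , 202.85882574]), 'force': array([ 0.55243123,  0.29990855, -0.729406  ])}
```

View pics/w4.png

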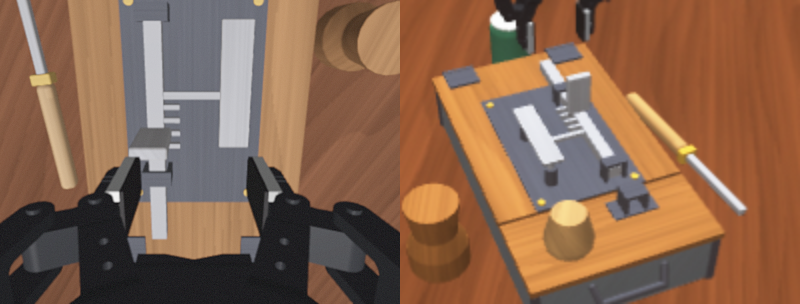

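All the teeth are now on the -y side of the cross arm and the bolt is out of its keeper. Next I'll check numerically that the plate is back at its starting height and the bystanders haven't moved.

```bash
python3 - <<'E'
from rig import ctrl, vision
from h import *
s,d=pickle.load(open('d0.pkl','rb'))
for n,poly in(('side',[(235,164),(246,161),(264,188),(251,194)]),):
    e=vision.capture(n)['pixels'].astype(int); a=d[n]['pixels'].astype(int); D=abs(e-a).sum(2)
    m=np.zeros(D.shape,np.uint8); cv2.fillPoly(m,[np.array(poly)],1); m=cv2.dilate(m,np.ones((5,5)))
    print('plate diff mean',D[m>0].mean(),'p95',np.percentile(D[m>0],95))
    for k,(x,y,w,h) in dict(big=(180,200,36,50),small=(250,208,30,32),tool=(300,155,52,60)).items(): print(k,D[y:y+h,x:x+w].mean())
    mm=(D>60).astype(np.uint8); N,_,st,_=cv2.connectedComponentsWithStats(mm); print(st[1:][st[1:,4]>15])
E
```

```text
plate diff mean 2.841530054644809 p95 5.0
big 2.161111111111111
small 2.6104166666666666
tool 2.693589743589744
[[  218     0   173   142 11064]
 [  392     0    92    25   642]
 [  485     0    27    38   497]
 [  250   139    12    14   106]
 [  258   146    27    35   366]
 [  284   193    13    10    72]]
```

The plate's pixels match the start, so the catch is fully up. The bystanders are unchanged and only the bolt has moved.

```bash
python3 -c "
from rig import ctrl
print(ctrl.finish_job())"
```

```text
the job is handed in; nothing more can be done
None
```

The bolt is fully back at its stop and out of its keeper, and the catch has sprung up again behind it; the formers and spinning tool show no movement, the tin was never approached, and I handed the job in about 8 s into the 32 s limit with the arm clear of everything.

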